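Tip the drawer knobs into the storage tin

TASK

Lift the loose lid off the steel tin and lay it flat on the bench, handle up; then pick up the beaker and pour all six wooden drawer knobs from it into the tin. Stand the empty beaker back upright on the bench. Set the lid and the beaker down rather than dropping them, keep the tin upright on the bench, and leave the square, the mallet and the glue bottle where they are.

Things in the scene. Friction and masses are not known exactly. Their poses are not given: they have to be found in the camera images.
- tub: Open steel tin standing on the bench: round, 130 mm outer diameter, 80 mm tall, walls 4 mm, floor 5 mm, inner diameter 122 mm; loose, 0.9 kg. At the start its lid covers it. Origin: centre of the underside; z up along its axis.
- lid: Round plywood lid resting loosely on the tin: disc 134 mm wide, 10 mm thick, with a plug 110 mm wide, 8 mm deep below it and a wooden bar handle 80 x 20 x 32 mm (length, width, height) on top. About 0.2 kg. Origin: centre of the plug's underside (72 mm above the bench when on the tin); z up, disc top at z = 18 mm; the handle runs along the lid's y, from z = 18 to 50 mm.
- cup: Plain aluminium beaker without a handle, standing on the bench: 95 mm tall, 52 mm outer diameter at the foot widening evenly to 72 mm at the rim (about 64 mm at 57 mm up), walls 3 mm, floor 4 mm; about 0.14 kg empty. It holds the six knobs, which stay below its rim. Origin: centre of the underside; z up along its axis towards the mouth.
- cup_rim (a point): Centre of the beaker's mouth, 95 mm above its underside on its axis; z points out of the mouth.
- square: Bystander: try square lying flat, dark wooden stock 150 x 30 x 20 mm along its x and a steel blade 45 mm wide reaching 230 mm along its y. Origin: underside of the stock's centre.
- mallet: Bystander: wooden mallet lying on its side, head 70 x 130 x 60 mm, handle 180 mm long along -x. Origin: centre of the head's underside.
- glue: Bystander: white glue bottle standing upright, 66 mm in diameter, 170 mm tall. Origin: centre of its underside.
- knob1: Turned wooden drawer knob, a 26 mm ball with a 14 mm wide foot that stands 2.5 mm out of it; 12 g. One of six alike in the beaker. Origin: centre of the ball.
- knob2: Turned wooden drawer knob, a 26 mm ball with a 14 mm wide foot that stands 2.5 mm out of it; 12 g. One of six alike in the beaker. Origin: centre of the ball.
- knob3: Turned wooden drawer knob, a 26 mm ball with a 14 mm wide foot that stands 2.5 mm out of it; 12 g. One of six alike in the beaker. Origin: centre of the ball.
- knob4: Turned wooden drawer knob, a 26 mm ball with a 14 mm wide foot that stands 2.5 mm out of it; 12 g. One of six alike in the beaker. Origin: centre of the ball.
- knob5: Turned wooden drawer knob, a 26 mm ball with a 14 mm wide foot that stands 2.5 mm out of it; 12 g. One of six alike in the beaker. Origin: centre of the ball.
- knob6: Turned wooden drawer knob, a 26 mm ball with a 14 mm wide foot that stands 2.5 mm out of it; 12 g. One of six alike in the beaker. Origin: centre of the ball.
Things that resemble listed ones, but are neither listed nor needed, are in the scene too. Of the things like the cup, leave any that is green; of the rest the larger one is meant.

How it is judged:
On the way, in this order (a step that is already met when the one before it is completed fails the run):
1. the lid lies flat on the bench, handle up, clear of the tin, let go (height (world z) of lid between -0.006 and 0.006 m and angle between lid's own z axis and vertical below 0.1 rad and horizontal distance between lid and tub above 0.12 m and linear speed of lid below 0.03 m/s and contact force between the fingers and lid below 0.1 N), for 0.2 s.
2. the beaker is held tilted (over 57 degrees) with its mouth above the tin (angle between cup's own z axis and vertical above 1 rad and horizontal distance between cup_rim and tub below 0.1 m and height (world z) of cup_rim above 0.08 m), for 0.1 s.
At the end, for the whole second after the job is handed in: All six knobs at rest inside the tin (below 70 mm up, within 61 mm of its axis). Tin and beaker upright on the bench and lid flat on it, handle up: undersides within 6 mm of the bench top, tilts under 6 degrees, lid centre over 120 mm from the tin's axis, all at rest (height (world z) of lid between -0.006 and 0.006 m and angle between each of lid, cup, tub's own z axis and vertical below 0.1 rad and horizontal distance between lid and tub above 0.12 m and linear speed of each of lid, cup below 0.03 m/s and height (world z) of cup between -0.006 and 0.006 m and height (world z) of tub below 0.006 m and horizontal distance between each of knob1, knob2, knob3, knob4, knob5, knob6 and tub below 0.061 m and z of knob1 in the frame of tub between 0 and 0.07 m and linear speed of each of knob1, knob2, knob3, knob4, knob5, knob6 below 0.05 m/s and z of knob2 in the frame of tub between 0 and 0.07 m and z of knob3 in the frame of tub between 0 and 0.07 m and z of knob4 in the frame of tub between 0 and 0.07 m and z of knob5 in the frame of tub between 0 and 0.07 m and z of knob6 in the frame of tub between 0 and 0.07 m); the robot touches nothing.
It fails at once if the square, the mallet or the glue bottle is moved more than 40 mm or the bottle is knocked over (distance of any of square, mallet, glue from where it was at the start of the episode above 0.04 m or angle between glue's own z axis and vertical above 0.5 rad).
It fails at once if the lid is dropped (falls free at over 0.75 m/s) (contact force between the fingers and lid below 0.05 N and linear speed of lid above 0.75 m/s).
It fails at once if the beaker is dropped (falls free at over 0.75 m/s) (contact force between the fingers and cup below 0.05 N and linear speed of cup above 0.75 m/s).
It also fails if it takes over 72 s, if anything falls off the work surface, if the arm or the gripper's body presses on something with over 40 N, if the wrist force passes 120 N, or if a joint passes its speed limit or range.

ROBOT

A 6-joint arm with a two-finger parallel gripper is mounted at the origin on the work surface. World frame = base frame: x ahead of the robot, y to its left, z up, the work surface at z = 0. Lengths are in m, angles in rad, forces in N, time in s.
With the tool pointing down it reaches from about 0.375 to 0.9 m from the base axis. Payload 3.1 kg.
Tool frame: the origin (TCP) lies between the finger pads; the fingertips stand 17 mm ahead of it and the grasp point (between the pads) lies 2 mm behind it (robot.nose_length is the distance from the TCP to the fingertips, in m); z points along the fingers, y is the line along which they close (so a half turn about z gives the same grasp; the last joint's range is limited). The gripper opens to 87 mm and grips with 3 to 60 N. Pads are 19 mm wide; open, the fingers measure 117 mm over their backs; the gripper's body (75 mm by 190 mm) begins 51 mm behind the grasp point.
Start: joints at [1.115, 0.527, 1.433, -0, 1.181, -0.178], TCP at [0.171, 0.601, 0.24] pointing down, gripper open.
Joint ranges: [-3.08, 3.08], [-0.75, 2.2], [0.22, 2.44], [-1.43, 4.57], [0, 2.65], [-2.85, 2.85]. Speed limits (rad/s): [2.79, 2.79, 3.14, 3.14, 3.14, 3.14].

INTERFACE

Orientations are given as a unit quaternion [x, y, z, w].
In Python, from rig import robot, cams gives the robot as it stands.
- The arm moves only by the shell command python3 -m pendant 'ROWS' [FORCE]. ROWS is JSON, a list of rows, each an object with "jaw": the opening, from 0 (shut) to 1 (fully open); "linear": the shift along the tool's x, y, z in cm, a list of three; "twist": the turn about the tool's z in degrees. A call has 1 to 12 rows; each row shifts and turns the commanded pose from where the row before left it, along the tool's axes as they then stand; what a row does not reach is not made up. A row lasts 1/12 s, in which the tool goes at most 41.7 mm and 7.16 degrees, less where a joint would pass 70% of its speed; a pose out of reach is approached as far as the arm can. A call is refused whole if a number of a shift passes 4.17 or a number of a turn 7.16, either way. A call with a gripper value outside its range is refused whole. The fingers move at their own pace and stop on an object; FORCE is the grip in N (left out, the last holds). Time passes only in rows, so rows that do not move let the fingers close. It gives the time, the measured TCP pose, the force, the opening and the grip force at its end, in the units of the state.
- robot.get_obs(): the state, without advancing time (a new reading comes with each control period).
- cams.camera(name): name is "scene" or "side" or "wrist"; returns a dict with "color" (480x640x3 uint8, blue, green, red), "depth" (480x640 float32, m along the optical axis (not along the pixel's ray), 0 where there is no reading), "fov_y" (degrees; the focal length in pixels is half the picture's height over the tangent of half this angle, whatever the lens; pixels are square), "cx", "cy" (the principal point, pixels), "view" (4x4, takes a point from world to camera coordinates). Camera axes: x right, y down, z forward; pixel columns grow to the right and rows downward; lengths in m; the calibration is good to about 2 mm. A picture is of the moment at which its call begins.
- robot.hand_in(): hands the job in; it is judged then, once.
The state is a dict: "time": time; "q": joint angles; "joint_velocities": joint speeds; "joint_torque": joint torques, N m; "position": TCP position; "tool_rot": TCP orientation; "ft_force": force on the tool from outside, world axes, zero at the start; "moment": the same for the moment, N m; "grip_width": finger opening in m; "grip_force": force on a finger pad.
Only numpy, scipy, OpenCV 4.12 (cv2) and the standard library are available. Lean on these libraries where they do the work, as an engineer would, in place of code of your own. Each camera call takes 0.05 s, during which the arm holds its last target. There are 200 camera calls.

## Working session

There is one attempt and no reset: what is moved stays moved. The work goes in short steps, Python scripts to look and compute and a shell command to move; the robot and the scene stay as the last step left them, time stands still between calls to the robot, and variables do not carry over. Pictures are saved under pics/ and viewed, at most 10 in all, crops included, and the job is handed in when it is done.

```bash
ls; mkdir -p pics
cat > h.py <<'E'
import numpy as np,cv2
from rig import robot,cams
def shot(n,f=None):
    c=cams.camera(n)
    if f: cv2.imwrite('pics/'+f,c['color'])
    np.savez('/tmp/'+n+'.npz',**{k:c[k] for k in c})
    return c
def load(n): return dict(np.load('/tmp/'+n+'.npz'))
def cloud(c):
    f=240/np.tan(np.radians(float(c['fov_y']))/2)
    v,u=np.mgrid[0:480,0:640]; d=c['depth']
    P=np.stack([(u-c['cx'])/f*d,(v-c['cy'])/f*d,d,np.ones_like(d)],-1)
    W=P@np.linalg.inv(c['view']).T
    return np.where(d[...,None]>0,W[...,:3],np.nan)
E
python3 - <<'E'
from h import *
a=shot('scene','a.png');b=shot('side','b.png')
print(robot.get_obs())
for c in(a,b): print(c['fov_y'],np.linalg.inv(c['view']).round(3))
E
```

```text
pics
{'time': 0.1, 'q': array([ 1.11449487e+00,  5.28379316e-01,  1.43379944e+00, -1.20421331e-06,
        1.18141120e+00, -1.78503055e-01]), 'joint_velocities': array([ 0.00241637, -0.00175391, -0.004713  ,  0.00056697, -0.00107355,
        0.00181301]), 'joint_torque': array([-2.41117395e-04, -4.40982914e+01, -1.77150357e+01,  6.34577614e-02,
        5.33614308e-02, -6.28039879e-05]), 'position': array([0.17108504, 0.60045873, 0.23865767]), 'tool_rot': array([ 1.38452707e-01,  9.90368543e-01, -9.48941747e-04, -3.11149685e-04]), 'ft_force': array([ 0.04592907,  0.77996109, -0.32420013]), 'moment': array([ 0.00814605,  0.06055508, -0.03028827]), 'grip_force': 0.0, 'grip_width': 0.08692774818542406}
51.974573838418074 [[ 0.78   0.35  -0.518  1.167]
 [ 0.625 -0.46   0.631 -0.766]
 [-0.018 -0.816 -0.577  0.788]
 [ 0.     0.     0.     1.   ]]
57.07622902904731 [[ 0.991 -0.1    0.087  0.461]
 [-0.132 -0.768  0.627 -0.702]
 [ 0.005 -0.633 -0.774  0.957]
 [ 0.     0.     0.     1.   ]]
```

View pics/a.png

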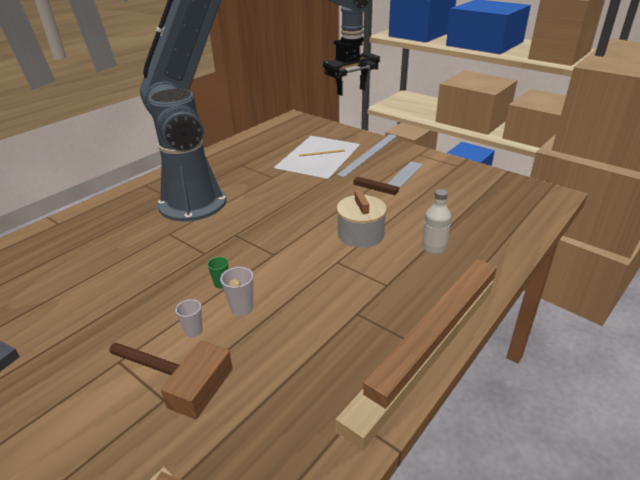

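View pics/b.png

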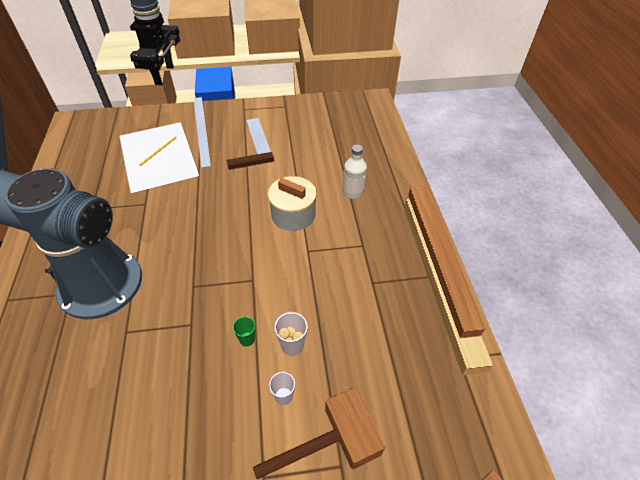

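In the side view, the cup candidates are green at (245,331), small grey and empty at (283,388), and larger grey holding knobs at (291,333). The last fits, being not green and the larger of the rest. The tin with its lid is at (292,203), the glue at (355,172), the square at (250,158) and the mallet at (350,435). I'll confirm the cup in a crop and measure.

Run:
```python
from h import *
b=load('side');im=b['color']
l=cv2.resize(im[300:420,220:340],(480,480),interpolation=cv2.INTER_CUBIC)
r=cv2.resize(im[160:240,250:330],(480,480)[:2],interpolation=cv2.INTER_CUBIC)[:, :300]
cv2.imwrite('pics/c.png',np.hstack([l,r]))
for n in('side','scene'):
    W=cloud(load(n)); P=W.reshape(-1,3)
    def sel(x0,x1,y0,y1,z0,z1):
        m=(P[:,0]>x0)&(P[:,0]<x1)&(P[:,1]>y0)&(P[:,1]<y1)&(P[:,2]>z0)&(P[:,2]<z1);return P[m]
    def circ(Q): 
        c,r=cv2.minEnclosingCircle(Q[:,:2].astype(np.float32)) if len(Q)>3 else (None,0);return np.round(c,4) if c else 0,round(r,4),len(Q)
    if n=='side':
        for nm,p in dict(tub=(292,203),hand=(292,187),cup=(291,320),small=(283,378),green=(245,322),glue=(355,172),glueTop=(356,151),sq=(250,160),sqb=(259,133),mal=(355,420),malh=(290,455),bar=(440,250),bar2=(465,325)).items(): print(nm,W[p[1],p[0]].round(3))
    c0=cloud(load('side'))[203,292]
    Q=sel(c0[0]-.12,c0[0]+.12,c0[1]-.06,c0[1]+.12,.083,.098);print(n,'lid disc',circ(Q),np.median(Q,0))
    Q=sel(c0[0]-.08,c0[0]+.08,c0[1]-.08,c0[1]+.08,.115,.13);print('handle top',cv2.minAreaRect(Q[:,:2].astype(np.float32)),np.median(Q,0),len(Q))
    c1=cloud(load('side'))[320,291]
    Q=sel(c1[0]-.05,c1[0]+.05,c1[1]-.08,c1[1]+.05,.088,.1);print('cup rim',circ(Q))
```

```text
tub [0.516 0.137 0.09 ]
hand [0.52  0.169 0.119]
cup [ 0.478 -0.207  0.068]
small [ 0.448 -0.332  0.047]
green [ 0.373 -0.188  0.049]
glue [0.705 0.218 0.108]
glueTop [0.706 0.233 0.172]
sq [0.406 0.41  0.022]
sqb [0.442 0.565 0.009]
mal [ 0.581 -0.44   0.06 ]
malh [ 0.448 -0.482  0.04 ]
bar [ 0.871 -0.064  0.078]
bar2 [ 0.861 -0.275  0.077]
side lid disc (array([0.5204, 0.176 ]), 0.0687, 1027) [0.51754223 0.15779073 0.0905594 ]
handle top ((0.5190269351005554, 0.17542873322963715), (0.02242451161146164, 0.08005771040916443), 52.0831184387207) [0.51944197 0.17380491 0.12193672] 186
cup rim (array([ 0.4755, -0.2392]), 0.0363, 212)
scene lid disc (array([0.5211, 0.1753]), 0.0692, 901) [0.52857982 0.16156212 0.08934153]
handle top ((0.5189346671104431, 0.17622873187065125), (0.020189179107546806, 0.08573625981807709), 52.97148895263672) [0.52334718 0.17138308 0.12110445] 138
cup rim (array([ 0.4758, -0.2397]), 0.0371, 218)
```

View pics/c.png

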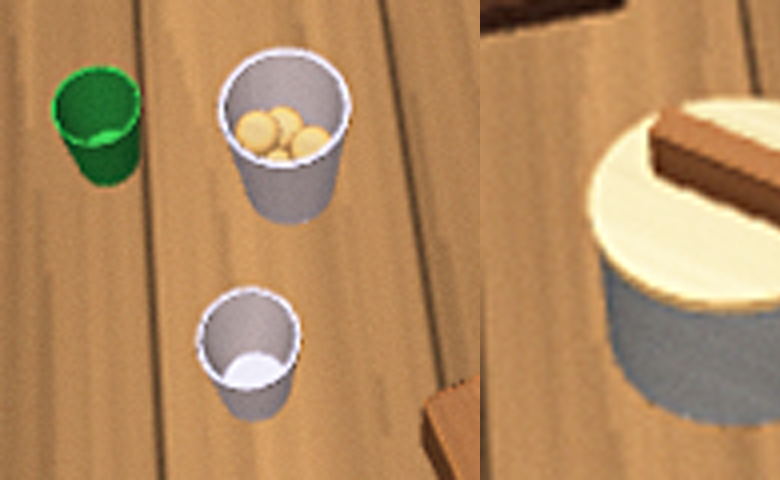

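The crop confirms it: the larger grey beaker has the knobs in it and the small grey one is empty. Measured tin centre is (0.520, 0.176), handle height 0.122 m, handle along about 142.5°, and beaker at (0.476, -0.240) with rim radius 36 mm. Moving above the lid.

```bash
cat > go.py <<'E'
import sys; from h import *; from scipy.spatial.transform import Rotation as R
# args: target x y z [yaw of tool y in deg]; prints twist, then shift in tool axes (cm) after the twist
o=robot.get_obs(); M=R.from_quat(o['tool_rot']).as_matrix()
t=np.array([float(a) for a in sys.argv[1:4]]); yaw=np.degrees(np.arctan2(M[1,1],M[0,1]))
tw=0
if len(sys.argv)>4: tw=yaw-float(sys.argv[4]); tw=(tw+90)%180-90
M2=M@R.from_euler('z',tw,degrees=True).as_matrix()
print('t',round(o['time'],2),'pos',o['position'].round(4),'yaw',yaw.round(1),'tilt',np.degrees(np.arccos(-M[2,2])).round(2),'q6',o['q'][5].round(2),'grip',round(o['grip_width'],4),round(o['grip_force'],2),'F',o['ft_force'].round(1))
print('twist',round(tw,1),'shift cm',(M2.T@(t-o['position'])*100).round(2))
E
python3 -m pendant '[{"jaw":1,"linear":[0,0,0],"twist":5.4},{"jaw":1,"linear":[0,0,0],"twist":5.4},{"jaw":1,"linear":[0,0,0],"twist":5.4},{"jaw":1,"linear":[0,0,0],"twist":5.4},{"jaw":1,"linear":[-3.8,-0.88,0],"twist":0},{"jaw":1,"linear":[-3.8,-0.88,0],"twist":0},{"jaw":1,"linear":[-3.8,-0.88,0],"twist":0},{"jaw":1,"linear":[-3.8,-0.88,0],"twist":0},{"jaw":1,"linear":[-3.8,-0.88,0],"twist":0},{"jaw":1,"linear":[-3.8,-0.88,0],"twist":0},{"jaw":1,"linear":[-3.8,-0.88,0],"twist":0},{"jaw":1,"linear":[-3.8,-0.88,0],"twist":0}]' 20
python3 go.py 0.5195 0.1755 0.18 52.5
```

```text
time: 1.1
position: [0.3702, 0.3583, 0.2393]
tool_rot: [0.321, 0.947, -0.0, -0.0]
ft_force: [0.1, 0.6, 0.0]
grip_width: 0.087
grip_force: 0.0
t 1.1 pos [0.3702 0.3583 0.2393] yaw 52.5 tilt 0.04 q6 -0.36 grip 0.087 0.0 F [0.1 0.6 0. ]
twist -0.0 shift cm [-22.98  -5.41   5.93]
```

```bash
python3 -m pendant '[{"jaw":1,"linear":[-3.8,-0.9,0.9],"twist":0},{"jaw":1,"linear":[-3.8,-0.9,1],"twist":0},{"jaw":1,"linear":[-3.8,-0.9,1],"twist":0},{"jaw":1,"linear":[-3.8,-0.9,1],"twist":0},{"jaw":1,"linear":[-3.8,-0.9,1],"twist":0},{"jaw":1,"linear":[-3,-0.7,1],"twist":0},{"jaw":1,"linear":[-1,-0.2,0],"twist":0},{"jaw":1,"linear":[0,0,0],"twist":0}]'
python3 go.py 0.5195 0.1755 0.11 52.5; python3 -c "
from h import *
c=shot('wrist','d.png')
W=cloud(c);P=W.reshape(-1,3)
m=(P[:,2]>.112)&(P[:,2]<.130)&(np.hypot(P[:,0]-.52,P[:,1]-.1755)<.055);print(cv2.minAreaRect(P[m][:,:2].astype(np.float32)),m.sum(),np.median(P[m],0))"
```

```text
time: 1.77
position: [0.5207, 0.175, 0.1797]
tool_rot: [0.324, 0.946, -0.0, -0.0]
ft_force: [0.1, 0.9, 0.7]
grip_width: 0.0868
grip_force: 0.0
t 1.77 pos [0.5207 0.175  0.1797] yaw 52.2 tilt 0.03 q6 -0.79 grip 0.0868 0.0 F [0.1 0.9 0.7]
twist -0.3 shift cm [ 0.13 -0.03  6.97]
((0.5187525749206543, 0.1777007281780243), (0.02004311792552471, 0.07949455082416534), 52.32781219482422) 3964 [0.51564779 0.17997728 0.12114295]
```

View pics/d.png

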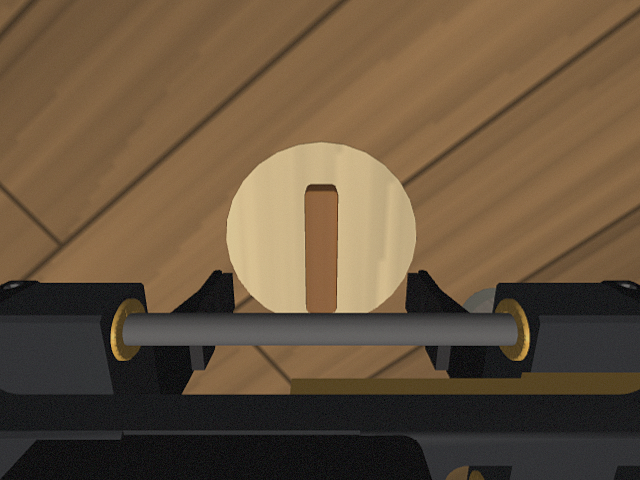

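The wrist view shows the handle at (321,248), centred between the fingers at columns 234 and 407, and the yaw is right. Descend, grip and lift.

```bash
python3 -m pendant '[{"jaw":1,"linear":[0.1,0,2],"twist":0},{"jaw":1,"linear":[0.1,0,2],"twist":0},{"jaw":1,"linear":[0.1,0,2],"twist":0},{"jaw":1,"linear":[0,0,0.95],"twist":0},{"jaw":0,"linear":[0,0,0],"twist":0},{"jaw":0,"linear":[0,0,0],"twist":0},{"jaw":0,"linear":[0,0,0],"twist":0},{"jaw":0,"linear":[0,0,0],"twist":0},{"jaw":0,"linear":[0,0,0],"twist":0},{"jaw":0,"linear":[0,0,0],"twist":0},{"jaw":0,"linear":[0,0,0],"twist":0},{"jaw":0,"linear":[0,0,0],"twist":0}]' 25
python3 go.py 0.67 -0.03 0.16
```

```text
time: 2.82
position: [0.5169, 0.1789, 0.1114]
tool_rot: [0.322, 0.947, 0.0, 0.0]
ft_force: [0.7, 0.7, -0.3]
grip_width: 0.0415
grip_force: 0.0
t 2.82 pos [0.5169 0.1789 0.1114] yaw 52.5 tilt 0.03 q6 -0.79 grip 0.0415 0.0 F [ 0.7  0.7 -0.3]
twist 0 shift cm [-24.87  -7.24  -4.86]
```

```bash
python3 -m pendant '[{"jaw":0,"linear":[0,0,0],"twist":0},{"jaw":0,"linear":[0,0,0],"twist":0},{"jaw":0,"linear":[0,0,0],"twist":0},{"jaw":0,"linear":[0,0,0],"twist":0},{"jaw":0,"linear":[0,0,0],"twist":0},{"jaw":0,"linear":[0,0,0],"twist":0},{"jaw":0,"linear":[0,0,-0.5],"twist":0},{"jaw":0,"linear":[0,0,-1],"twist":0},{"jaw":0,"linear":[0,0,-1.5],"twist":0},{"jaw":0,"linear":[0,0,-1.5],"twist":0},{"jaw":0,"linear":[0,0,-0.5],"twist":0},{"jaw":0,"linear":[0,0,0],"twist":0}]' 25
python3 go.py 0.67 -0.03 0.16
```

```text
time: 3.82
position: [0.5179, 0.1792, 0.163]
tool_rot: [0.322, 0.947, 0.001, 0.002]
ft_force: [0.1, -0.2, -1.6]
grip_width: 0.0199
grip_force: 25.0
t 3.82 pos [0.5179 0.1792 0.163 ] yaw 52.5 tilt 0.23 q6 -0.79 grip 0.0199 25.0 F [ 0.1 -0.2 -1.6]
twist 0 shift cm [-24.8   -7.34   0.35]
```

```bash
python3 -m pendant '[{"jaw":0,"linear":[-1,-0.3,0],"twist":0},{"jaw":0,"linear":[-2.5,-0.75,0],"twist":0},{"jaw":0,"linear":[-2.8,-0.8,0],"twist":0},{"jaw":0,"linear":[-2.8,-0.8,0],"twist":0},{"jaw":0,"linear":[-2.8,-0.8,0],"twist":0},{"jaw":0,"linear":[-2.8,-0.8,0],"twist":0},{"jaw":0,"linear":[-2.8,-0.8,0],"twist":0},{"jaw":0,"linear":[-2.8,-0.8,0],"twist":0},{"jaw":0,"linear":[-2.5,-0.75,0],"twist":0},{"jaw":0,"linear":[-1.5,-0.4,0],"twist":0},{"jaw":0,"linear":[-0.5,-0.2,0],"twist":0},{"jaw":0,"linear":[0,0,0],"twist":0}]'
python3 go.py 0.67 -0.03 0.0395;  python3 -c "
from h import *
for n in('side','scene'):
  c=shot(n,'e_'+n+'.png');W=cloud(c);P=W.reshape(-1,3)
  for a,b,x,y in((.07,.085,.52,.1755),(.10,.15,.67,-.03)):
    m=(P[:,2]>a)&(P[:,2]<b)&(np.hypot(P[:,0]-x,P[:,1]-y)<.072);print(cv2.minEnclosingCircle(P[m][:,:2].astype(np.float32)),m.sum())"
```

```text
time: 4.82
position: [0.6697, -0.0311, 0.1597]
tool_rot: [0.323, 0.947, -0.0, -0.001]
ft_force: [0.0, 0.3, -1.0]
grip_width: 0.0196
grip_force: 25.0
t 4.82 pos [ 0.6697 -0.0311  0.1597] yaw 52.4 tilt 0.09 q6 -1.13 grip 0.0196 25.0 F [ 0.   0.3 -1. ]
twist 0 shift cm [ 0.02  0.11 12.02]
((0.5202004909515381, 0.1772250533103943), 0.06759288161993027) 366
((0.6728299856185913, -0.03508114442229271), 0.06769690662622452) 989
((0.5305720567703247, 0.1257411539554596), 0.041700948029756546) 20
((0.6712092757225037, -0.0331699401140213), 0.06822580099105835) 1468
```

```bash
python3 -m pendant '[{"jaw":0,"linear":[0,0,1],"twist":0},{"jaw":0,"linear":[0,0,2],"twist":0},{"jaw":0,"linear":[0,0,2],"twist":0},{"jaw":0,"linear":[0,0,2],"twist":0},{"jaw":0,"linear":[0,0,2],"twist":0},{"jaw":0,"linear":[0,0,1.5],"twist":0},{"jaw":0,"linear":[0,0,0.7],"twist":0},{"jaw":0,"linear":[0,0,0.4],"twist":0},{"jaw":0,"linear":[0,0,0.3],"twist":0},{"jaw":0,"linear":[0,0,0],"twist":0}]'
python3 go.py 0.67 -0.03 0.0395
```

```text
time: 5.75
position: [0.6697, -0.0287, 0.0421]
tool_rot: [0.321, 0.947, 0.0, 0.0]
ft_force: [0.6, 0.2, -1.6]
grip_width: 0.0198
grip_force: 25.0
t 5.75 pos [ 0.6697 -0.0287  0.0421] yaw 52.5 tilt 0.01 q6 -1.13 grip 0.0198 25.0 F [ 0.6  0.2 -1.6]
twist 0 shift cm [-0.11 -0.08  0.26]
```

```bash
python3 -m pendant '[{"jaw":0,"linear":[0,0,0.15],"twist":0},{"jaw":0,"linear":[0,0,0.15],"twist":0},{"jaw":0,"linear":[0,0,0],"twist":0},{"jaw":0,"linear":[0,0,0],"twist":0}]'
python3 go.py 0.67 -0.03 0.0395
```

```text
time: 6.08
position: [0.6699, -0.0293, 0.0396]
tool_rot: [0.322, 0.947, 0.0, 0.0]
ft_force: [-0.1, -0.1, -0.8]
grip_width: 0.0198
grip_force: 25.0
t 6.08 pos [ 0.6699 -0.0293  0.0396] yaw 52.5 tilt 0.05 q6 -1.13 grip 0.0198 25.0 F [-0.1 -0.1 -0.8]
twist 0 shift cm [-0.05 -0.05  0.01]
```

Force is dropping, so the lid is about on the bench. One more 1 mm, then open.

```bash
python3 -m pendant '[{"jaw":0,"linear":[0,0,0.1],"twist":0},{"jaw":0.5,"linear":[0,0,0],"twist":0},{"jaw":0.6,"linear":[0,0,0],"twist":0},{"jaw":0.6,"linear":[0,0,0],"twist":0},{"jaw":1,"linear":[0,0,0],"twist":0},{"jaw":1,"linear":[0,0,0],"twist":0},{"jaw":1,"linear":[0,0,-1],"twist":0},{"jaw":1,"linear":[0,0,-3],"twist":0},{"jaw":1,"linear":[0,0,-4],"twist":0},{"jaw":1,"linear":[0,0,-4],"twist":0},{"jaw":1,"linear":[0,0,-3],"twist":0},{"jaw":1,"linear":[0,0,0],"twist":0}]'
python3 go.py 0.4757 -0.2395 0.16 0;  python3 -c "
from h import *
for n in('side','scene'):
  c=shot(n);W=cloud(c);P=W.reshape(-1,3)
  for a,b,x,y in((.073,.085,.52,.1755),(.01,.025,.67,-.03),(.09,.1,.4757,-.2395)):
    m=(P[:,2]>a)&(P[:,2]<b)&(np.hypot(P[:,0]-x,P[:,1]-y)<.072);print(cv2.minEnclosingCircle(P[m][:,:2].astype(np.float32)),m.sum(),np.median(P[m][:,2]))"
```

```text
time: 7.08
position: [0.6743, -0.03, 0.1971]
tool_rot: [0.321, 0.947, 0.001, 0.008]
ft_force: [0.8, -0.3, 1.0]
grip_width: 0.0836
grip_force: 0.0
t 7.08 pos [ 0.6743 -0.03    0.1971] yaw 52.5 tilt 0.91 q6 -1.13 grip 0.0836 0.0 F [ 0.8 -0.3  1. ]
twist 52.5 shift cm [-20.94 -19.92   3.47]
((0.521141529083252, 0.17614930868148804), 0.06719955801963806) 298 0.07883350742509881
((0.6728782057762146, -0.03270813450217247), 0.0682288259267807) 1322 0.018419925519348124
((0.47553205490112305, -0.23802807927131653), 0.03680421784520149) 184 0.09441735567529203
((0.5292424559593201, 0.17630328238010406), 0.06561793386936188) 125 0.07753509790777502
((0.6711177825927734, -0.03156549856066704), 0.06924539804458618) 1462 0.017636926737677472
((0.4754670262336731, -0.23864179849624634), 0.038200050592422485) 175 0.09364618042585682
```

Lid lies flat (disc top at 18 mm) and the tin is still at (0.521, 0.176). On to the beaker.

```bash
python3 -m pendant '[{"jaw":1,"linear":[0,0,0],"twist":6.56},{"jaw":1,"linear":[0,0,0],"twist":6.56},{"jaw":1,"linear":[0,0,0],"twist":6.56},{"jaw":1,"linear":[0,0,0],"twist":6.56},{"jaw":1,"linear":[0,0,0],"twist":6.56},{"jaw":1,"linear":[0,0,0],"twist":6.56},{"jaw":1,"linear":[0,0,0],"twist":6.56},{"jaw":1,"linear":[0,0,0],"twist":6.56},{"jaw":1,"linear":[-2,-2,0],"twist":0},{"jaw":1,"linear":[-2.5,-2.5,0],"twist":0},{"jaw":1,"linear":[-2.5,-2.5,0],"twist":0},{"jaw":1,"linear":[-2.5,-2.5,0],"twist":0}]'
python3 -m pendant '[{"jaw":1,"linear":[-2.7,-2.5,0],"twist":0},{"jaw":1,"linear":[-2.7,-2.5,0],"twist":0},{"jaw":1,"linear":[-2.7,-2.5,0],"twist":0},{"jaw":1,"linear":[-2,-1.8,0],"twist":0},{"jaw":1,"linear":[-1,-0.8,0],"twist":0},{"jaw":1,"linear":[0,0,0],"twist":0},{"jaw":1,"linear":[0,0,0],"twist":0}]'
python3 go.py 0.4755 -0.239 0.083 0;  python3 -c "
from h import *
c=shot('wrist','f.png');W=cloud(c);P=W.reshape(-1,3)
m=(P[:,2]>.088)&(P[:,2]<.1)&(np.hypot(P[:,0]-.4757,P[:,1]+.2395)<.06);print(cv2.minEnclosingCircle(P[m][:,:2].astype(np.float32)),m.sum())"
```

```text
time: 8.18
position: [0.5722, -0.1241, 0.186]
tool_rot: [0.707, 0.708, -0.001, -0.002]
ft_force: [0.0, -0.5, -0.8]
grip_width: 0.0869
grip_force: 0.0
time: 8.77
position: [0.4734, -0.2349, 0.1873]
tool_rot: [0.708, 0.706, 0.0, -0.001]
ft_force: [0.7, 0.3, 0.6]
grip_width: 0.0869
grip_force: 0.0
t 8.77 pos [ 0.4734 -0.2349  0.1873] yaw -0.1 tilt 0.11 q6 -0.67 grip 0.0869 0.0 F [0.7 0.3 0.6]
twist -0.1 shift cm [-0.43  0.22 10.43]
((0.47515547275543213, -0.23824770748615265), 0.03597988933324814) 1700
```

View pics/f.png

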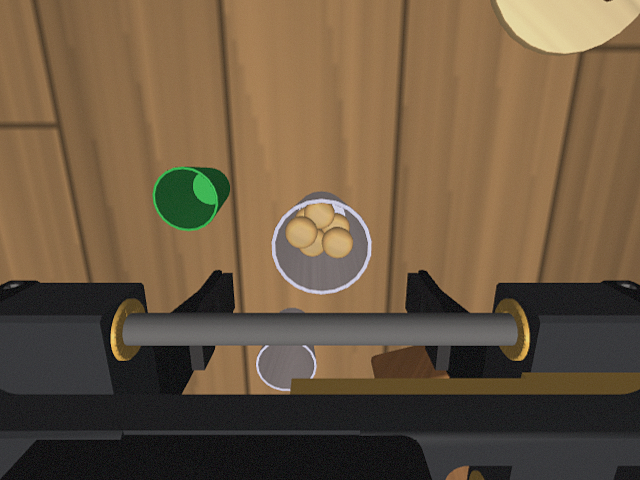

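The wrist view shows the beaker at (321,246), centred between the fingers and clear of the green cup (186,198) and the small one (286,366). The tool can't tilt, so I'll grip at the rim with light force. The beaker then hangs and can pivot, and I'll tip it over the tin's edge.

```bash
python3 -m pendant '[{"jaw":1,"linear":[-0.35,0.2,1.5],"twist":0},{"jaw":1,"linear":[0,0,2.5],"twist":0},{"jaw":1,"linear":[0,0,2.5],"twist":0},{"jaw":1,"linear":[0,0,2],"twist":0},{"jaw":1,"linear":[0,0,1.2],"twist":0},{"jaw":1,"linear":[0,0,0.7],"twist":0},{"jaw":0,"linear":[0,0,0],"twist":0},{"jaw":0,"linear":[0,0,0],"twist":0},{"jaw":0,"linear":[0,0,0],"twist":0},{"jaw":0,"linear":[0,0,0],"twist":0},{"jaw":0,"linear":[0,0,0],"twist":0},{"jaw":0,"linear":[0,0,0],"twist":0}]' 8
python3 go.py 0.4755 -0.239 0.083 0
```

```text
time: 9.82
position: [0.4761, -0.239, 0.0849]
tool_rot: [0.707, 0.707, 0.0, 0.001]
ft_force: [-0.1, -0.3, 3.1]
grip_width: 0.07
grip_force: 7.8
t 9.82 pos [ 0.4761 -0.239   0.0849] yaw -0.0 tilt 0.1 q6 -0.68 grip 0.07 7.83 F [-0.1 -0.3  3.1]
twist -0.0 shift cm [-0.   -0.06  0.19]
```

```bash
python3 -m pendant '[{"jaw":0,"linear":[0,0,-0.3],"twist":0},{"jaw":0,"linear":[0,0,-0.7],"twist":0},{"jaw":0,"linear":[0,0,-1],"twist":0},{"jaw":0,"linear":[0,0,-1],"twist":0},{"jaw":0,"linear":[0,0,-0.5],"twist":0},{"jaw":0,"linear":[0,0,0],"twist":0}]'
python3 go.py 0.52 0.06 0.24;  python3 -c "
from h import *
c=shot('side');cv2.imwrite('pics/g.png',cv2.resize(c['color'][180:440,180:440],(600,600)))"
```

```text
time: 10.32
position: [0.4766, -0.2394, 0.1209]
tool_rot: [0.707, 0.707, 0.0, 0.002]
ft_force: [0.0, -0.2, -1.9]
grip_width: 0.0702
grip_force: 8.1
t 10.32 pos [ 0.4766 -0.2394  0.1209] yaw 0.0 tilt 0.22 q6 -0.68 grip 0.0702 8.05 F [ 0.  -0.2 -1.9]
twist 0 shift cm [ 29.91   4.38 -11.96]
```

View pics/g.png

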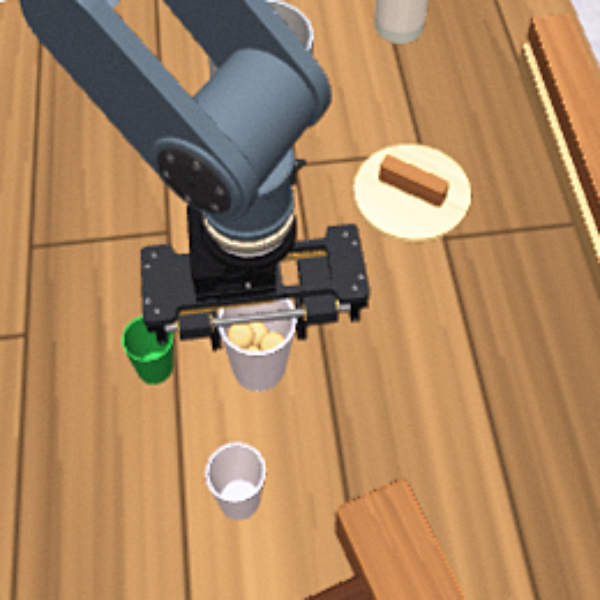

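Beaker is held (about 2 N) and hanging upright. Carry it to the near side of the tin.

```bash
python3 -m pendant '[{"jaw":0,"linear":[0.5,0.1,-0.5],"twist":0},{"jaw":0,"linear":[1.2,0.2,-0.5],"twist":0},{"jaw":0,"linear":[2,0.35,-0.5],"twist":0},{"jaw":0,"linear":[2.7,0.45,-0.5],"twist":0},{"jaw":0,"linear":[3,0.5,-0.5],"twist":0},{"jaw":0,"linear":[3,0.5,-0.5],"twist":0},{"jaw":0,"linear":[3,0.5,-0.5],"twist":0},{"jaw":0,"linear":[3,0.5,-0.5],"twist":0},{"jaw":0,"linear":[2.7,0.45,0],"twist":0},{"jaw":0,"linear":[2.2,0.4,0],"twist":0},{"jaw":0,"linear":[1.7,0.3,0],"twist":0},{"jaw":0,"linear":[1.2,0.15,0],"twist":0}]'
python3 -m pendant '[{"jaw":0,"linear":[0.6,0,0.3],"twist":0},{"jaw":0,"linear":[0,0,0.3],"twist":0},{"jaw":0,"linear":[0,0,0],"twist":0}]'
cat > cup.py <<'E'
# beaker points seen from side camera below pivot: silhouettes in world y,z relative to TCP
from h import *
import sys
o=robot.get_obs();p=o['position']
for n in ('side','scene'):
    c=shot(n,sys.argv[1]+n+'.png');W=cloud(c);P=W.reshape(-1,3)
    hsv=cv2.cvtColor(c['color'],cv2.COLOR_BGR2HSV).reshape(-1,3)
    m=(abs(P[:,0]-p[0])<.045)&(abs(P[:,1]-p[1])<.13)&(P[:,2]>.02)&(P[:,2]<p[2]-.0)&(P[:,1]<.10 if len(sys.argv)<3 else True)&(hsv[:,1]<60)&(hsv[:,2]>90)
    Q=P[m]
    if len(Q)>10: print(n,len(Q),'min',Q.min(0).round(3),'max',Q.max(0).round(3))
    m=(P[:,2]>.073)&(P[:,2]<.085)&(np.hypot(P[:,0]-.52,P[:,1]-.176)<.08)
    if m.sum()>20: print(' tin',cv2.minEnclosingCircle(P[m][:,:2].astype(np.float32)),m.sum())
E
python3 cup.py h; python3 go.py 0.5205 0.07 0.144
```

```text
time: 11.37
position: [0.519, 0.0263, 0.1591]
tool_rot: [0.706, 0.708, -0.0, -0.001]
ft_force: [-0.7, 0.4, -2.1]
grip_width: 0.0698
grip_force: 8.1
time: 11.62
position: [0.5188, 0.0293, 0.1523]
tool_rot: [0.707, 0.707, -0.001, -0.001]
ft_force: [0.1, -1.2, -2.6]
grip_width: 0.0704
grip_force: 8.1
side 651 min [ 0.478 -0.006  0.07 ] max [0.552 0.064 0.152]
scene 728 min [ 0.479 -0.007  0.067] max [0.563 0.063 0.152]
 tin ((0.5193015336990356, 0.17629270255565643), 0.06786922365427017) 194
t 11.72 pos [0.5193 0.0286 0.1527] yaw -0.1 tilt 0.06 q6 -0.16 grip 0.0702 8.05 F [-0.3 -0.3 -1.7]
twist 0 shift cm [4.15 0.11 0.87]
```

Beaker hangs plumb at y = 0.029 with its foot at 0.068, so the pivot is 87 mm above the foot. Push its lower wall against the tin edge.

```bash
python3 -m pendant '[{"jaw":0,"linear":[1,0.1,0.4],"twist":0},{"jaw":0,"linear":[1.5,0,0.4],"twist":0},{"jaw":0,"linear":[1.5,0,0],"twist":0},{"jaw":0,"linear":[1.1,0,0],"twist":0},{"jaw":0,"linear":[0.9,0,-0.25],"twist":0},{"jaw":0,"linear":[0.9,0,-0.25],"twist":0},{"jaw":0,"linear":[0.9,0,0],"twist":0},{"jaw":0,"linear":[0.9,0,0],"twist":0},{"jaw":0,"linear":[0,0,0],"twist":0}]'
python3 cup.py i; python3 go.py 0.5205 0.1378 0.1446
```

```text
time: 12.47
position: [0.5211, 0.1177, 0.1505]
tool_rot: [0.707, 0.708, 0.001, 0.0]
ft_force: [0.9, -1.2, -0.3]
grip_width: 0.0694
grip_force: 7.9
side 517 min [0.489 0.054 0.079] max [0.55 0.1  0.15]
 tin ((0.5203258991241455, 0.1755199432373047), 0.06588178873062134) 145
scene 575 min [0.493 0.055 0.07 ] max [0.554 0.1   0.15 ]
 tin ((0.5277082324028015, 0.17926736176013947), 0.0663716197013855) 163
t 12.57 pos [0.5208 0.1166 0.1502] yaw 0.1 tilt 0.04 q6 0.01 grip 0.0699 7.97 F [-0.3 -0.9 -1.1]
twist 0 shift cm [ 2.12 -0.03  0.56]
```

View pics/iscene.png

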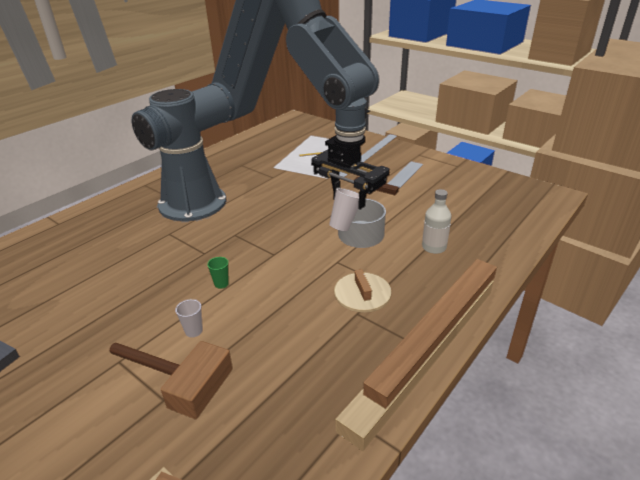

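The scene view shows the beaker tilted about 30° at (343,209), leaning on the tin edge (362,225). The tin hasn't moved and the force is about 1 N. Continue the arc.

```bash
python3 -m pendant '[{"jaw":0,"linear":[0.9,0,0.15],"twist":0},{"jaw":0,"linear":[0.9,0,0.3],"twist":0},{"jaw":0,"linear":[0.85,0,0.45],"twist":0},{"jaw":0,"linear":[0.8,0,0.5],"twist":0},{"jaw":0,"linear":[0.7,0,0.6],"twist":0},{"jaw":0,"linear":[0.6,0,0.7],"twist":0},{"jaw":0,"linear":[0.5,0,0.8],"twist":0},{"jaw":0,"linear":[0.45,0,0.8],"twist":0},{"jaw":0,"linear":[0,0,0],"twist":0}]'
python3 cup.py j x; python3 go.py 0.5205 0.181 0.0942
```

```text
time: 13.32
position: [0.5197, 0.1743, 0.1051]
tool_rot: [0.707, 0.707, -0.001, -0.001]
ft_force: [-0.2, 1.7, 0.6]
grip_width: 0.0696
grip_force: 8.0
side 508 min [0.475 0.086 0.02 ] max [0.565 0.228 0.105]
 tin ((0.5206584334373474, 0.17594288289546967), 0.06612812727689743) 138
scene 771 min [0.479 0.086 0.02 ] max [0.564 0.242 0.105]
 tin ((0.5298517942428589, 0.1750350296497345), 0.06480634957551956) 141
t 13.42 pos [0.5199 0.1735 0.1062] yaw 0.0 tilt 0.13 q6 0.12 grip 0.0696 7.99 F [-1.1  1.6 -0.1]
twist 0 shift cm [0.75 0.06 1.2 ]
```

```bash
python3 -m pendant '[{"jaw":0,"linear":[0.3,0,0.5],"twist":0},{"jaw":0,"linear":[0.2,0.05,0.5],"twist":0},{"jaw":0,"linear":[0.2,0,0.4],"twist":0},{"jaw":0,"linear":[0.05,0,0.3],"twist":0},{"jaw":0,"linear":[0,0,0],"twist":0},{"jaw":0,"linear":[0,0,0],"twist":0},{"jaw":0,"linear":[0,0,0],"twist":0},{"jaw":0,"linear":[0,0,0],"twist":0},{"jaw":0,"linear":[0,0,0],"twist":0},{"jaw":0,"linear":[0,0,0],"twist":0}]'
python3 cup.py k x; python3 go.py 0.5205 0.182 0.088; python3 -c "
import cv2,numpy as np
a=cv2.imread('pics/kside.png')[140:260,230:360];b=cv2.imread('pics/kscene.png')[140:260,300:430]
cv2.imwrite('pics/k.png',cv2.resize(np.hstack([a,b]),None,fx=3,fy=3,interpolation=2))"
```

```text
time: 14.25
position: [0.5212, 0.1808, 0.0903]
tool_rot: [0.707, 0.707, 0.0, 0.0]
ft_force: [0.2, -0.3, -0.1]
grip_width: 0.0696
grip_force: 8.0
side 466 min [0.476 0.093 0.02 ] max [0.565 0.232 0.09 ]
 tin ((0.5208607316017151, 0.17355211079120636), 0.06486845761537552) 168
scene 634 min [0.478 0.095 0.02 ] max [0.566 0.242 0.09 ]
 tin ((0.5321311354637146, 0.17469100654125214), 0.06424678862094879) 176
t 14.35 pos [0.5212 0.1809 0.0902] yaw 0.0 tilt 0.02 q6 0.13 grip 0.0694 8.0 F [-0.4 -0.2 -0.3]
twist 0 shift cm [ 0.11 -0.07  0.22]
```

View pics/k.png

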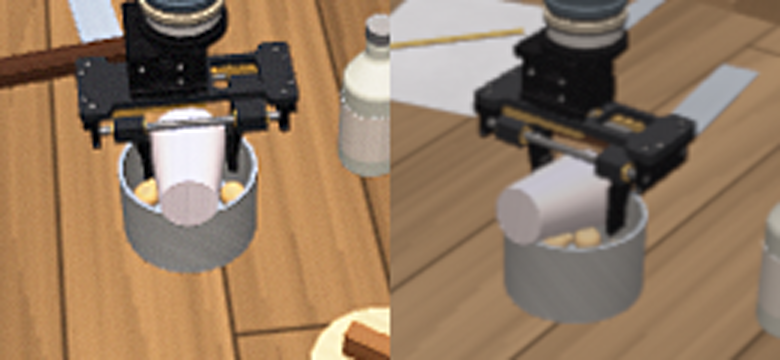

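The pour works: knobs are visible in the tin on both sides of the beaker, which is tilted about 103°. A few small shakes to clear stragglers, then back out along the arc.

```bash
python3 -m pendant '[{"jaw":0,"linear":[0.6,0,0],"twist":0},{"jaw":0,"linear":[-0.6,0,0],"twist":0},{"jaw":0,"linear":[0.6,0,0],"twist":0},{"jaw":0,"linear":[-0.6,0,0],"twist":0},{"jaw":0,"linear":[0.6,0,0],"twist":0},{"jaw":0,"linear":[-0.6,0,0],"twist":0},{"jaw":0,"linear":[0,0,0],"twist":0},{"jaw":0,"linear":[0,0,0],"twist":0},{"jaw":0,"linear":[0,0,0],"twist":0},{"jaw":0,"linear":[0,0,0],"twist":0}]'
python3 -m pendant '[{"jaw":0,"linear":[-0.1,0,-0.5],"twist":0},{"jaw":0,"linear":[-0.2,0,-0.6],"twist":0},{"jaw":0,"linear":[-0.5,0,-0.8],"twist":0},{"jaw":0,"linear":[-0.6,0,-0.9],"twist":0},{"jaw":0,"linear":[-0.7,0,-0.9],"twist":0},{"jaw":0,"linear":[-0.8,0,-0.8],"twist":0},{"jaw":0,"linear":[-0.8,0,-0.8],"twist":0},{"jaw":0,"linear":[-0.8,0,-0.6],"twist":0},{"jaw":0,"linear":[-0.8,0,-0.4],"twist":0},{"jaw":0,"linear":[0,0,0],"twist":0},{"jaw":0,"linear":[0,0,0],"twist":0}]'
python3 cup.py l x; python3 go.py 0.5205 0.04 0.17;python3 -c "
import cv2,numpy as np
a=cv2.imread('pics/lside.png')[140:260,230:360];b=cv2.imread('pics/lscene.png')[140:260,300:430]
cv2.imwrite('pics/l.png',cv2.resize(np.hstack([a,b]),None,fx=3,fy=3,interpolation=2))"
```

```text
time: 15.18
position: [0.5212, 0.1806, 0.0901]
tool_rot: [0.707, 0.707, -0.0, 0.0]
ft_force: [0.5, -0.5, -0.1]
grip_width: 0.0701
grip_force: 8.0
time: 16.1
position: [0.5214, 0.1271, 0.1533]
tool_rot: [0.708, 0.707, 0.0, 0.0]
ft_force: [0.1, -1.2, 0.1]
grip_width: 0.0693
grip_force: 8.0
side 969 min [0.476 0.059 0.02 ] max [0.566 0.242 0.153]
 tin ((0.520861804485321, 0.1768258661031723), 0.06609781086444855) 184
scene 1395 min [0.477 0.059 0.02 ] max [0.566 0.242 0.153]
 tin ((0.5224524140357971, 0.17575222253799438), 0.06678858399391174) 159
t 16.2 pos [0.5211 0.1278 0.1528] yaw -0.0 tilt 0.01 q6 0.03 grip 0.0696 7.99 F [ 0.6 -0.6 -1.1]
twist 0 shift cm [-8.78 -0.06 -1.72]
```

View pics/l.png

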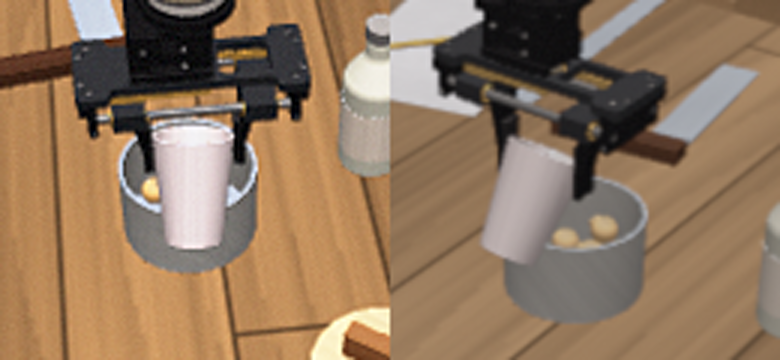

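The beaker swings back by itself under gravity (now about 20°) and the knobs are in the tin. Back away and carry it to a clear spot near (0.49, -0.11).

```bash
python3 -m pendant '[{"jaw":0,"linear":[-0.8,0,-0.3],"twist":0},{"jaw":0,"linear":[-1.2,0,-0.4],"twist":0},{"jaw":0,"linear":[-1.8,-0.2,-0.3],"twist":0},{"jaw":0,"linear":[-2.4,-0.3,0],"twist":0},{"jaw":0,"linear":[-2.8,-0.5,0],"twist":0},{"jaw":0,"linear":[-2.8,-0.5,0],"twist":0},{"jaw":0,"linear":[-2.8,-0.5,0],"twist":0},{"jaw":0,"linear":[-2.8,-0.5,0],"twist":0},{"jaw":0,"linear":[-2.4,-0.4,0],"twist":0},{"jaw":0,"linear":[-1.9,-0.2,0],"twist":0},{"jaw":0,"linear":[-1.3,0,0],"twist":0},{"jaw":0,"linear":[-0.8,0,0],"twist":0}]'
python3 -m pendant '[{"jaw":0,"linear":[0,0,0],"twist":0},{"jaw":0,"linear":[0,0,0],"twist":0},{"jaw":0,"linear":[0,0,0],"twist":0}]'
python3 cup.py m ; python3 go.py 0.49 -0.11 0.085
```

```text
time: 17.2
position: [0.4901, -0.1123, 0.1632]
tool_rot: [0.708, 0.706, -0.0, 0.0]
ft_force: [0.9, 0.1, -2.8]
grip_width: 0.0694
grip_force: 8.0
time: 17.45
position: [0.4899, -0.1092, 0.163]
tool_rot: [0.707, 0.707, 0.0, -0.0]
ft_force: [-0.0, 0.5, -1.8]
grip_width: 0.0698
grip_force: 8.0
side 866 min [ 0.456 -0.162  0.087] max [ 0.522 -0.073  0.163]
 tin ((0.5598743557929993, 0.1717406064271927), 0.048805590718984604) 76
scene 832 min [ 0.451 -0.161  0.082] max [ 0.524 -0.078  0.163]
 tin ((0.5197091698646545, 0.17514371871948242), 0.06799415498971939) 290
t 17.55 pos [ 0.49  -0.109  0.163] yaw 0.1 tilt 0.04 q6 -0.44 grip 0.0698 7.99 F [ 0.1  0.2 -0.6]
twist 0 shift cm [-0.1  0.   7.8]
```

The beaker still leans about 15–17°. Ease the grip to 4 N and jiggle so it hangs plumb.

```bash
python3 -m pendant '[{"jaw":0,"linear":[0,0,0],"twist":0},{"jaw":0,"linear":[0,0,0],"twist":0},{"jaw":0,"linear":[-0.5,0,0],"twist":0},{"jaw":0,"linear":[-0.5,0,0],"twist":0},{"jaw":0,"linear":[0.5,0,0],"twist":0},{"jaw":0,"linear":[0.5,0,0],"twist":0},{"jaw":0,"linear":[0,0,0],"twist":0},{"jaw":0,"linear":[0,0,0],"twist":0},{"jaw":0,"linear":[0,0,0],"twist":0},{"jaw":0,"linear":[0,0,0],"twist":0}]' 4
python3 cup.py m ; python3 go.py 0.49 -0.11 0.085
```

```text
time: 18.38
position: [0.4902, -0.1101, 0.1631]
tool_rot: [0.707, 0.707, -0.0, 0.0]
ft_force: [-0.3, 0.5, -1.5]
grip_width: 0.0696
grip_force: 4.0
side 796 min [ 0.459 -0.145  0.081] max [ 0.523 -0.076  0.163]
 tin ((0.5627386569976807, 0.17198540270328522), 0.047923170030117035) 68
scene 831 min [ 0.448 -0.146  0.078] max [ 0.524 -0.079  0.163]
 tin ((0.5212520956993103, 0.1751176118850708), 0.06857796013355255) 284
t 18.48 pos [ 0.4902 -0.1102  0.1631] yaw 0.0 tilt 0.0 q6 -0.44 grip 0.0695 4.03 F [-0.5  0.6 -1.1]
twist 0 shift cm [ 0.02 -0.02  7.81]
```

Now it's plumb. Lower it.

```bash
python3 -m pendant '[{"jaw":0,"linear":[0,0,0.7],"twist":0},{"jaw":0,"linear":[0,0,1.3],"twist":0},{"jaw":0,"linear":[0,0,1.5],"twist":0},{"jaw":0,"linear":[0,0,1.5],"twist":0},{"jaw":0,"linear":[0,0,1.1],"twist":0},{"jaw":0,"linear":[0,0,0.6],"twist":0},{"jaw":0,"linear":[0,0,0.4],"twist":0},{"jaw":0,"linear":[0,0,0.3],"twist":0},{"jaw":0,"linear":[0,0,0.2],"twist":0},{"jaw":0,"linear":[0,0,0.2],"twist":0},{"jaw":0,"linear":[0,0,0],"twist":0},{"jaw":0,"linear":[0,0,0],"twist":0}]'
python3 cup.py n ; python3 go.py 0.49 -0.11 0.083
```

```text
time: 19.48
position: [0.4906, -0.1104, 0.0856]
tool_rot: [0.707, 0.707, 0.0, 0.001]
ft_force: [-0.7, -0.4, 1.0]
grip_width: 0.0692
grip_force: 3.9
side 619 min [ 0.46  -0.147  0.02 ] max [ 0.522 -0.077  0.086]
 tin ((0.5700100660324097, 0.16168653964996338), 0.035955823957920074) 44
scene 622 min [ 0.448 -0.147  0.02 ] max [ 0.524 -0.08   0.086]
 tin ((0.5214413404464722, 0.17676933109760284), 0.06914520263671875) 291
t 19.58 pos [ 0.4906 -0.1104  0.0855] yaw 0.0 tilt 0.08 q6 -0.44 grip 0.0691 3.89 F [-0.5 -0.9  2.3]
twist 0 shift cm [ 0.04 -0.06  0.25]
```

Contact (+1 to 2 N). Open, rise straight up, then look inside the beaker and the tin.

```bash
python3 -m pendant '[{"jaw":0,"linear":[0,0,0.1],"twist":0},{"jaw":1,"linear":[0,0,0],"twist":0},{"jaw":1,"linear":[0,0,0],"twist":0},{"jaw":1,"linear":[0,0,0],"twist":0},{"jaw":1,"linear":[0,0,0],"twist":0},{"jaw":1,"linear":[0,0,0],"twist":0},{"jaw":1,"linear":[0,0,-1],"twist":0},{"jaw":1,"linear":[0,0,-2],"twist":0},{"jaw":1,"linear":[0,0,-3],"twist":0},{"jaw":1,"linear":[0,0,-4],"twist":0},{"jaw":1,"linear":[0,0,-4],"twist":0},{"jaw":1,"linear":[-1,0,-3],"twist":0}]'
python3 -m pendant '[{"jaw":1,"linear":[-3.5,0,-3],"twist":0},{"jaw":1,"linear":[-4,0,-3],"twist":0},{"jaw":1,"linear":[-4,0,-1],"twist":0},{"jaw":1,"linear":[-3,0,0],"twist":0},{"jaw":1,"linear":[0,0,0],"twist":0},{"jaw":1,"linear":[0,0,0],"twist":0}]'
python3 go.py 0.49 -0.11 0.083; python3 -c "
from h import *
for n in('side','scene'):
  c=shot(n);W=cloud(c);P=W.reshape(-1,3)
  for a,b,x,y in((.073,.085,.52,.1755),(.01,.025,.67,-.03),(.089,.1,.49,-.11),(.005,.02,.49,-.11)):
    m=(P[:,2]>a)&(P[:,2]<b)&(np.hypot(P[:,0]-x,P[:,1]-y)<.072);print(cv2.minEnclosingCircle(P[m][:,:2].astype(np.float32)),m.sum(),np.median(P[m][:,2])) if m.sum()>5 else 0
  if n=='side': A=c['color']
  else: B=c['color']
w=cams.camera('wrist')['color']
r=lambda i:cv2.resize(i,(380,290),interpolation=cv2.INTER_CUBIC)
def crop(i,n,x,y,z,s):
  c=load(n);f=240/np.tan(np.radians(float(c['fov_y']))/2);p=c['view']@[x,y,z,1];u=int(f*p[0]/p[2]+c['cx']);v=int(f*p[1]/p[2]+c['cy']);print(n,u,v);return r(i[max(0,v-s*29//38):v+s*29//38,max(0,u-s):u+s])
cv2.imwrite('pics/z.png',np.vstack([np.hstack([crop(A,'side',.52,.176,.05,55),crop(B,'scene',.52,.176,.05,55)]),np.hstack([crop(A,'side',.49,-.11,.06,50),r(w)])]))"
```

```text
time: 20.58
position: [0.4901, -0.119, 0.2577]
tool_rot: [0.707, 0.708, 0.001, 0.001]
ft_force: [0.7, -1.0, 0.2]
grip_width: 0.0869
grip_force: 0.0
time: 21.08
position: [0.4897, -0.2563, 0.3167]
tool_rot: [0.708, 0.706, 0.0, 0.0]
ft_force: [-0.1, 0.3, -0.3]
grip_width: 0.0872
grip_force: 0.0
t 21.08 pos [ 0.4897 -0.2563  0.3167] yaw -0.2 tilt 0.02 q6 -0.68 grip 0.0872 0.0 F [-0.1  0.3 -0.3]
twist 0 shift cm [ 1.463e+01 -2.000e-02  2.337e+01]
((0.6734537482261658, -0.03181123360991478), 0.06858953088521957) 1007 0.018472118507104507
((0.48827794194221497, -0.11612527072429657), 0.03683141991496086) 172 0.09402338573700808
((0.47978684306144714, -0.11199935525655746), 0.06292156875133514) 90 0.013395902880468713
((0.5198678374290466, 0.1762208491563797), 0.06764036417007446) 282 0.07766880944467663
((0.671818733215332, -0.031918782740831375), 0.06846920400857925) 1471 0.01767645275891927
((0.4874493479728699, -0.11646144092082977), 0.03798814117908478) 181 0.09330075425637419
((0.49126020073890686, -0.12022577226161957), 0.02694609761238098) 90 0.01241571269895797
side 292 202
scene 361 219
side 292 285
```

View pics/z.png

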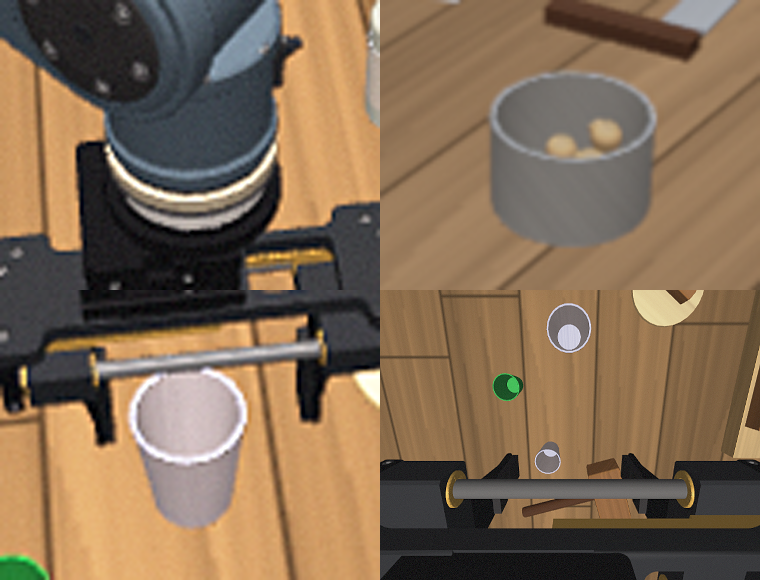

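The beaker stands upright and empty: the wrist view at (569,328) shows its bare floor. The lid is flat. I've used all my picture views, so I'll count the knobs in the tin by code from the wrist camera above it.

```bash
python3 -m pendant '[{"jaw":1,"linear":[1.5,0,-0.5],"twist":0},{"jaw":1,"linear":[3,0.3,0],"twist":0},{"jaw":1,"linear":[3.8,0.4,0],"twist":0},{"jaw":1,"linear":[4,0.4,0],"twist":0},{"jaw":1,"linear":[4,0.4,0],"twist":0},{"jaw":1,"linear":[4,0.4,0],"twist":0},{"jaw":1,"linear":[4,0.4,0],"twist":0},{"jaw":1,"linear":[3.8,0.4,0],"twist":0},{"jaw":1,"linear":[3.5,0,0],"twist":0},{"jaw":1,"linear":[2.5,0,0],"twist":0},{"jaw":1,"linear":[1.5,0,0],"twist":0},{"jaw":1,"linear":[0,0,0],"twist":0}]'
python3 -c "
from h import *
from scipy import ndimage as N
c=shot('wrist');W=cloud(c)
d=np.hypot(W[...,0]-.5205,W[...,1]-.176)
f=240/np.tan(np.radians(float(c['fov_y']))/2)
ins=(d<.061)&(W[...,2]<.073);print(ins.sum(),np.nanmedian(W[...,2][ins]))
hsv=cv2.cvtColor(c['color'],cv2.COLOR_BGR2HSV)
k=ins&(W[...,2]>.012)&(hsv[...,1]>60)
L,n=N.label(N.binary_opening(k,iterations=2));
for i in range(1,n+1):
  m=L==i;dd=np.median(c['depth'][m]);print(m.sum(),'in balls',(m.sum()/(np.pi*(f*.013/dd)**2)).round(2),W[m].mean(0).round(3),W[m].max(0)[2].round(3))
# smooth height maxima
D=N.distance_transform_edt(k);mx=(D==N.maximum_filter(D,15))&(D>6);l,_=N.label(mx)
for v,u in N.center_of_mass(mx,l,range(1,_+1)): print(int(u),int(v),W[int(v),int(u)].round(3),D[int(v),int(u)].round(1))
for n in('side','scene'):
  c=shot(n);W=cloud(c);h=cv2.cvtColor(c['color'],cv2.COLOR_BGR2HSV)
  m=(W[...,2]>.008)&(W[...,2]<.033)&(W[...,0]>.2)&(W[...,0]<.8)&(abs(W[...,1])<.6)
  L,q=N.label(m)
  print(n,[(int(N.sum(L==i)),W[L==i].mean(0).round(2).tolist()) for i in range(1,q+1) if (L==i).sum()>25])
"
```

```text
time: 22.23
position: [0.5151, 0.1059, 0.3215]
tool_rot: [0.705, 0.709, 0.0, -0.001]
ft_force: [0.3, -0.3, -0.4]
grip_width: 0.0872
grip_force: 0.0
9059 0.005475990890067672
1123 in balls 2.87 [0.526 0.217 0.033] 0.05
396 in balls 1.04 [0.49  0.209 0.026] 0.031
359 in balls 1.0 [0.552 0.165 0.026] 0.031
342 in balls 0.98 [0.5   0.141 0.025] 0.032
325 90 [0.521 0.227 0.048] 8.5
323 91 [0.519 0.226 0.048] 8.5
341 100 [0.54  0.219 0.028] 9.8
323 104 [0.519 0.213 0.041] 7.8
300 108 [0.492 0.209 0.028] 8.5
299 111 [0.491 0.206 0.029] 8.5
347 146 [0.548 0.167 0.029] 8.0
308 166 [0.501 0.142 0.029] 8.1
side [(616, [0.42, 0.44, 0.02]), (118, [0.7, 0.22, 0.02]), (331, [0.52, 0.21, 0.02]), (255, [0.52, 0.13, 0.02]), (1389, [0.67, -0.04, 0.02]), (80, [0.49, -0.09, 0.02]), (84, [0.49, -0.14, 0.02]), (88, [0.37, -0.19, 0.02]), (60, [0.37, -0.22, 0.02]), (112, [0.44, -0.34, 0.02]), (46, [0.45, -0.37, 0.02]), (45, [0.54, -0.42, 0.02]), (140, [0.58, -0.5, 0.02])]
scene [(462, [0.42, 0.43, 0.02]), (200, [0.49, 0.21, 0.02]), (342, [0.55, 0.14, 0.02]), (177, [0.72, 0.22, 0.02]), (1534, [0.68, -0.04, 0.02]), (116, [0.38, -0.22, 0.02]), (161, [0.5, -0.13, 0.02]), (147, [0.46, -0.36, 0.02]), (130, [0.47, -0.49, 0.03]), (623, [0.61, -0.46, 0.02]), (30, [0.68, -0.6, 0.03])]
```

There are 3 single knobs plus a cluster of 3 (highest top at 50 mm), so all six are in the tin, with no strays on the bench. Handing in.

```bash
python3 -c "
from rig import robot
print(robot.hand_in())"
```

```text
the job is handed in; nothing more can be done
None
```

The job is handed in at about 22 s: by my last measurements the lid lies flat on the bench handle up, all six knobs are in the upright tin, and the empty beaker stands upright; the hand-in returned no verdict.

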